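# Lock the bead loom's sliding leg at the length mark

### The job

Set the length of the bead loom: hold its sliding leg by the upright and, with the orange cam lever still open, slide it out until the white line on its foot is level with the red marker clip; then, still gripping the upright and keeping the leg on the mark, slide the same hand down so that a fingertip pushes the lever fully closed. A spring pulls the leg back, so finish holding: the job ends with the hand still gripping the upright, leg on the mark, lever closed. Leave the red clip and the things around the loom where they are.

Things in the scene. Friction and masses are not known exactly. Their poses are not given: they have to be found in the camera images.
- loom: Bead loom, fixed to the table: brown wooden base 370 x 130 x 25 mm with a fixed pale end leg (14 x 90 mm, top 118 mm above the table) 160 mm from the centre at the -x end. Origin: centre of the underside, on the table. Its x axis is the sliding direction, pointing away from the fixed end leg; y is across. Its yaw differs from start to start (x axis points roughly to the robot's left).
- leg (a joint): Position of the sliding leg along the loom's x (m): 0 = nearest the fixed leg, grows as the loom gets longer, stop at 0.15. A return spring of 35 N/m towards 0 plus 1.8 N of friction: at 0.1 it pulls back with 3.5 N, and the leg runs back to about 0.05 if let go. The leg cannot lift or turn.
- post_top (a point): The sliding leg's pale wooden upright (leg_c0 in the rules): a board 14 mm thick along the loom's x, 44 mm wide across, standing 27 to 118 mm above the table. This point: centre of the board's top. Axes as the loom. Gripped front and back, jaws closing along the loom's x, the +x finger stands above the lever's tip. The leg's black foot under it (top at 42 mm) reaches 20 mm to -x, 82 mm to +x.
- lever (a joint): Orange cam lever on the leg's foot; hinge axis across the loom, 61 mm to +x of the upright's centre, 65 mm above the table; it points back to the upright. 0 = fully closed (tip down at its stop); open = tip raised, 0.40 to 0.50 rad at the start. Stays where left; about 2.5 N at the tip moves it.
- lever_tip (a point): Axis of the lever's round tip bar (8 mm thick, 34 mm wide across the loom), 50 mm from the hinge and 12 to 14 mm to +x of the upright's centre. Open it is 74 to 79 mm above the table (its upper side 83 mm at most), closed 54 mm (upper side 58 mm).
- leg_line (a point): Outer end of the white index line on the black tab of the leg's foot, on the loom's -y side (away from the robot), 42 mm from the centre line, 31 mm above the table. Level with the middle of the upright; moves with the leg.
- clip_point (a point): Inner point of the red marker clip (12 x 14 x 12 mm, nose 3 mm wide) on the white scale of the base, on the loom's -y side, 44 mm from the centre line, 30 mm above the table; axes as the loom. The leg is on the mark when leg_line and clip_point agree along the loom's x, at 60 to 130 mm of leg. The clip slides stiffly (4 N).
- bead_jar: Clear bead jar with blue cap, 48 mm across, 62 mm high, beside the loom on the robot's side. Bystander; origin under its centre.
- spool: Green thread spool, 38 mm across, 42 mm high, beyond the loom. Bystander; origin under its centre.
- tape_roll: Yellow tape roll lying flat, 72 mm across, 18 mm high, beyond the loom. Bystander; origin under its centre.
- glue: White glue bottle with orange cap, 40 mm across, 105 mm high, to the left. Bystander; origin under its centre.
- cup: Blue ceramic cup, 72 mm across, 85 mm high, to the left. Bystander; origin under its centre.
- sequin_jar: Glass jar with steel cap and red label, 58 mm across, 75 mm high, to the right. Bystander; origin under its centre.
- brush: Wooden paint brush lying on the table, 170 mm long, to the right. Bystander; origin under its middle.

How it is judged:
By the outcome, as a careful person would: the job done as asked, in the order asked, and still so for the second after the job is handed in, while the arm keeps its last pose, push and grip.
It also fails if it takes over 40 s, if anything falls off the work surface, if the arm or the gripper's body presses on something with over 40 N, if the wrist force passes 120 N, or if a joint passes its speed limit or range.

### The arm

A 6-joint arm with a two-finger parallel gripper is mounted at the origin on the work surface. World frame = base frame: x ahead of the robot, y to its left, z up, the work surface at z = 0. Lengths are in m, angles in rad, forces in N, time in s.
With the tool pointing down it reaches from about 0.35 to 0.8 m from the base axis. Payload 7.3 kg.
Tool frame: the origin (TCP) lies on the mounting face of the last link; the fingertips stand 173 mm ahead of it and the grasp point (between the pads) lies 155 mm ahead of it; z points along the fingers, y is the line along which they close (so a half turn about z gives the same grasp; the last joint's range is limited). The gripper opens to 85 mm and grips with 20 to 120 N. Pads are 22 mm wide; open, the fingers measure 114 mm over their backs; the gripper's body (76 mm by 85 mm) begins 54 mm behind the grasp point. The pads swing forward as they close: fully open they stand 13 mm farther back than shut.
Start: joints at [-1.372, 0.342, 1.524, -0, 1.275, -0.146], TCP at [0.177, -0.494, 0.405] pointing down, gripper open.
Joint ranges: [-2.53, 2.53], [-0.77, 2.02], [0.04, 2.7], [-1, 4.14], [0.28, 2.66], [-3.11, 3.11]. Speed limits (rad/s): [2.57, 2.57, 3.14, 3.14, 3.14, 3.14].

### API

Orientations are given as a rotation vector (axis times angle).
In Python, from bench import arm gives the robot as it stands.
- The arm moves only by the tool arm_command, never from a script. Its argument "targets" is a list of rows, each an object of numbers: "wx", "wy", "wz": the turn, a rotation vector about the tool's x, y, z in rad; "x", "y", "z": the shift along the tool's x, y, z in m; "claw": the finger opening in m, from 0 to 0.0854. A call has 1 to 10 rows; each row shifts and turns the commanded pose from where the row before left it, along the tool's axes as they then stand; what a row does not reach is not made up. A row lasts 1/12 s, in which the tool goes at most 41.7 mm and 7.16 degrees, less where a joint would pass 70% of its speed; a pose out of reach is approached as far as the arm can. A call with a gripper value outside its range is refused whole. The fingers move at their own pace and stop on an object; the grip force is fixed at half the most. Time passes only in rows, so rows that do not move let the fingers close. It gives the time, the measured TCP pose, the force, the opening and the grip force at its end, in the units of the state.
- arm.get_obs(): the state, without advancing time (a new reading comes with each control period).
- arm.capture(name): name is "side" or "top" or "wrist"; returns a dict with "img" (420x560x3 uint8, red, green, blue), "z_map" (420x560 float32, m along the optical axis (not along the pixel's ray), 0 where there is no reading), "fx", "fy", "cx", "cy" (pixels), "T" (4x4, takes a point from camera to world coordinates). Camera axes: x right, y up, looking along -z (the intrinsics and any distortion apply to the point x, -y, -z); pixel columns grow to the right and rows downward; lengths in m; the calibration is good to about 2 mm. A picture is of the moment at which its call begins.
- arm.hand_in(): hands the job in; it is judged then, once.
The state is a dict: "t": time; "q": joint angles; "joint_velocities": joint speeds; "tau": joint torques, N m; "position": TCP position; "eef_rot": TCP orientation; "contact_force": force on the tool from outside, world axes, zero at the start; "ft_torque": the same for the moment, N m; "gripper_width": finger opening in m; "grasp_force": force on a finger pad.
Only numpy, scipy, OpenCV 4.12 (cv2) and the standard library are available. Lean on these libraries where they do the work, as an engineer would, in place of code of your own. Each camera call takes 0.05 s, during which the arm holds its last target. There are 200 camera calls.

## Working session

There is one attempt and no reset: what is moved stays moved. The work goes in short steps, Python scripts to look and compute and a tool call to move; the robot and the scene stay as the last step left them, time stands still between calls to the robot, and variables do not carry over. Pictures are saved under pics/ and viewed, at most 10 in all, crops included, and the job is handed in when it is done.

Besides the shell and the picture viewer there is one more tool, called after ">>>" as name(argument=value, ...) on one line, values as JSON. arm_command: Moves the arm, as the interface text tells. Its arguments: {"type":"object","properties":{"targets":{"type":"array"}},"required":["targets"]}

```bash
mkdir -p pics; cat > h.py <<'E'
import numpy as np, cv2
from bench import arm
from scipy.spatial.transform import Rotation as R
def cap(n,save=None):
    c=arm.capture(n)
    if save: cv2.imwrite('pics/'+save+'.png',c['img'][:,:,::-1])
    return c
def cloud(c):
    z=c['z_map']; v,u=np.mgrid[:z.shape[0],:z.shape[1]]
    p=np.stack([(u-c['cx'])/c['fx']*z,-(v-c['cy'])/c['fy']*z,-z],-1)
    return p@c['T'][:3,:3].T+c['T'][:3,3]
def ray(c,u,v,h):
    d=c['T'][:3,:3]@np.array([(u-c['cx'])/c['fx'],-(v-c['cy'])/c['fy'],-1]); o=c['T'][:3,3]
    return o+d*(h-o[2])/d[2]
E
python3 - <<'E'
from h import *
a=cap('top','top0');b=cap('side','side0')
cv2.imwrite('pics/both.png',cv2.resize(np.vstack([a['img'],b['img']])[:,:,::-1],None,fx=.7,fy=.7))
for c in(a,b): print(c['T'].round(3),c['fx'],c['cx'],c['cy'],[k for k in c])
print(arm.get_obs())
E
```

```text
[[-0.024  0.982 -0.187  0.326]
 [-1.    -0.026 -0.005 -0.003]
 [-0.01   0.186  0.982  1.343]
 [ 0.     0.     0.     1.   ]] 489.3802948889064 270.95196087544235 208.46075203398578 ['img', 'z_map', 'fx', 'fy', 'cx', 'cy', 'T']
[[-0.965  0.169 -0.199  0.312]
 [-0.261 -0.669  0.696  0.941]
 [-0.016  0.724  0.69   1.043]
 [ 0.     0.     0.     1.   ]] 415.2664460090535 285.31610018807123 202.29778859047144 ['img', 'z_map', 'fx', 'fy', 'cx', 'cy', 'T']
{'t': 0.1, 'q': array([-1.37204048e+00,  3.42640148e-01,  1.52494239e+00,  1.93218479e-05,
        1.27542577e+00, -1.46029226e-01]), 'joint_velocities': array([-0.00154309, -0.0019124 , -0.00398995, -0.00204301, -0.00096792,
       -0.00035583]), 'tau': array([ 1.78603677e-03, -4.34447837e+01, -2.46491861e+01, -2.04462435e-04,
        4.69092425e-03, -3.81062691e-06]), 'position': array([ 0.17742974, -0.49396901,  0.4040947 ]), 'eef_rot': array([-3.09363222e+00, -5.38656962e-01,  2.95840682e-05]), 'contact_force': array([ 0.3876342 , -0.41477528,  0.18623238]), 'ft_torque': array([-0.00665995, -0.00998273,  0.03228299]), 'grasp_force': 0.0, 'gripper_width': 0.08530044878876454}
```

View pics/top0.png

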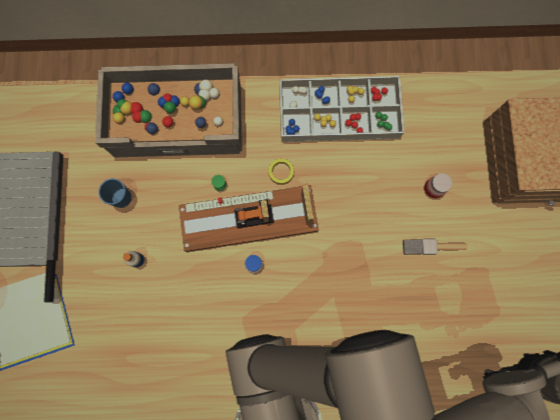

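View pics/side0.png

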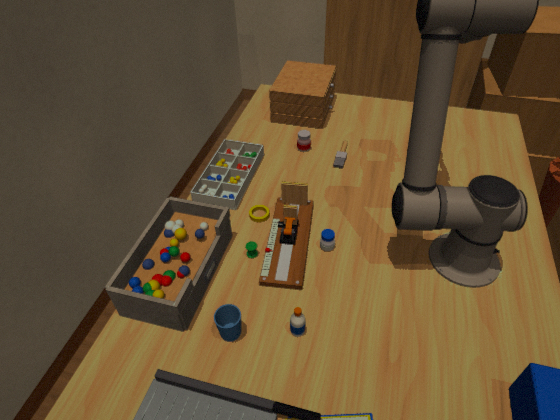

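Top view: the loom's base is centred near (249,218), fixed leg at (308,205), sliding upright at (266,212), orange lever at (250,213), red clip at (221,200). The side view agrees, with the jar nearer the robot and the spool and tape beyond.

```bash
cat > m.py <<'E'
from h import *
c=cap('top'); P=cloud(c); m=np.zeros(P.shape[:2],bool); m[175:260,170:330]=1
hsv=cv2.cvtColor(c['img'],cv2.COLOR_RGB2HSV).astype(int); H,S,V=hsv[...,0],hsv[...,1],hsv[...,2]
z=P[...,2]; b=m&(z>.016)&(z<.035)
n,l,s,_=cv2.connectedComponentsWithStats((m&(z>.018)).astype(np.uint8)); k=1+s[1:,4].argmax()
q=P[(l==k)&(z<.035)][:,:2].astype(np.float32)
(cx,cy),(w,h),_=r=cv2.minAreaRect(q); bx=cv2.boxPoints(r); print('rect',cx,cy,w,h)
e=max([bx[1]-bx[0],bx[2]-bx[1]],key=np.linalg.norm); e/=np.linalg.norm(e); e*=np.sign(e[1])
ex=e; ey=np.array([-e[1],e[0]]); o=np.array([cx,cy])
print('ex',ex,'yaw',np.arctan2(e[1],e[0]), 'medz',np.median(P[b][:,2]))
L=lambda p:np.array([(p[...,:2]-o)@ex,(p[...,:2]-o)@ey])
for lo in(.095,):
    t=m&(z>lo)&(z<.13); X=L(P[t])
    for nm,k in(('fixed',X[0]<-.12),('post',(X[0]>-.12))): print(nm,k.sum(),X[:,k].min(1),X[:,k].max(1),X[:,k].mean(1),z[t][k].max())
red=m&((H<6)|(H>174))&(S>170)&(V>110); 
n,l,s,ce=cv2.connectedComponentsWithStats(red.astype(np.uint8))
for i in range(1,n):
    if s[i,4]>3: print('red',s[i],ce[i],L(ray(c,*ce[i],.036)),L(P[l==i]).mean(1))
orange=m&(H>6)&(H<14)&(S>200)&(V>180)&(z>.04); X=L(P[orange]); print('orange',orange.sum(),X.min(1),X.max(1),z[orange].max())
E
python3 m.py
```

```text
rect 0.5532208681106567 0.06985682249069214 0.13117821514606476 0.37056440114974976
ex [-0.1276405  0.9918205] yaw 1.698786 medz 0.024488365957679337
fixed 217 [-0.16698513 -0.04403777] [-0.1525458   0.04519669] [-0.15921835  0.00221114] 0.12838737748125872
post 101 [-0.05451645 -0.02184817] [-0.04069295  0.02247947] [-0.04762003  0.0013828 ] 0.12430969649543822
red [218 198   4   5  15] [219.6        199.73333333] [ 0.06736746 -0.05758295] [ 0.06730725 -0.05742593]Traceback (most recent call last):
  File "m.py", line 19, in <module>
    orange=m&(H>6)&(H<14)&(S>200)&(V>180)&(z>.04); X=L(P[orange]); print('orange',orange.sum(),X.min(1),X.max(1),z[orange].max())
                                                                                               ~~~~~^^^
    return umr_minimum(a, axis, None, out, keepdims, initial, where)
ValueError: zero-size array to reduction operation minimum which has no identity
```

```bash
cat > go.py <<'E'
from h import *
import sys
o=np.array([.5532,.06986]); ex=np.array([-.1276405,.9918205]); ey=np.array([-ex[1],ex[0]])
def plan(lx,ly,tipz):
    s=arm.get_obs(); Rc=R.from_rotvec(s['eef_rot']); p=o+lx*ex+ly*ey
    print('t',s['t'],'tip_loom',(s['position'][:2]-o)@ex,(s['position'][:2]-o)@ey,s['position'][2]-.173,'f',s['contact_force'].round(1),'w',s['gripper_width'],s['grasp_force'])
    E=np.array([*ex,0]);Z=np.array([0,0,-1.])
    for sg in(1,-1):
        Y=sg*E; Rt=R.from_matrix(np.stack([np.cross(Y,Z),Y,Z],1)); w=(Rc.inv()*Rt).as_rotvec()
        print('turn',w.round(4),'q6',s['q'][5])
        print(' shift in present axes',Rc.inv().apply(np.array([*p,tipz+.173])-s['position']).round(4),'in target axes',Rt.inv().apply(np.array([*p,tipz+.173])-s['position']).round(4))
if __name__=='__main__': plan(*map(float,sys.argv[1:4]))
E
python3 go.py -.0476 0 .17
```

```text
t 0.15 tip_loom -0.5112845997721576 0.44464045383291495 0.23120326335996788 f [ 0.5 -0.2  0.4] w 0.08576993413509251 0.0
turn [ 1.0000e-04 -1.6000e-03 -2.9248e+00] q6 -0.14597800994947197
 shift in present axes [ 0.534  -0.3571  0.0617] in target axes [-0.4446  0.4637  0.0612]
turn [-0.0011 -0.      0.2168] q6 -0.14597800994947197
 shift in present axes [ 0.534  -0.3571  0.0617] in target axes [ 0.4446 -0.4637  0.0612]
```

>>> arm_command(targets=[{"wz": 0.1084, "claw": 0.085}, {"wz": 0.1084, "claw": 0.085}, {"x": 0.0222, "y": -0.0232, "claw": 0.085}, {"x": 0.0222, "y": -0.0232, "claw": 0.085}, {"x": 0.0222, "y": -0.0232, "claw": 0.085}, {"x": 0.0222, "y": -0.0232, "claw": 0.085}, {"x": 0.0222, "y": -0.0232, "claw": 0.085}, {"x": 0.0222, "y": -0.0232, "claw": 0.085}, {"x": 0.0222, "y": -0.0232, "claw": 0.085}, {"x": 0.0222, "y": -0.0232, "claw": 0.085}])

```text
invalid input at $.targets[0]: expected keys wx, wy, wz, x, y, z, claw
```

>>> arm_command(targets=[{"x": 0.0222, "y": -0.0232, "claw": 0.085}, {"x": 0.0222, "y": -0.0232, "claw": 0.085}, {"x": 0.0222, "y": -0.0232, "claw": 0.085}, {"x": 0.0222, "y": -0.0232, "claw": 0.085}, {"x": 0.0222, "y": -0.0232, "claw": 0.085}, {"x": 0.0222, "y": -0.0232, "claw": 0.085}, {"x": 0.0222, "y": -0.0232, "claw": 0.085}, {"x": 0.0222, "y": -0.0232, "claw": 0.085}, {"x": 0.0222, "y": -0.0232, "claw": 0.085}, {"x": 0.0222, "y": -0.0232, "claw": 0.085}])

```text
invalid input at $.targets[0]: expected keys wx, wy, wz, x, y, z, claw
```

>>> arm_command(targets=[{"x": 0.0222, "y": -0.0232, "claw": 0.085}, {"x": 0.0222, "y": -0.0232, "claw": 0.085}, {"claw": 0.085}, {"claw": 0.085}])

```text
invalid input at $.targets[0]: expected keys wx, wy, wz, x, y, z, claw
```

```bash
python3 go.py -.0476 0 .094; python3 -c "
from h import *
c=cap('wrist','w1');print(c['T'].round(3),c['fx'],c['cx'],c['cy'])"
```

```text
t 0.15 tip_loom -0.5112845997721576 0.44464045383291495 0.23120326335996788 f [ 0.5 -0.2  0.4] w 0.08576993413509251 0.0
turn [ 1.0000e-04 -1.6000e-03 -2.9248e+00] q6 -0.14597800994947197
 shift in present axes [ 0.5339 -0.357   0.1377] in target axes [-0.4446  0.4637  0.1372]
turn [-0.0011 -0.      0.2168] q6 -0.14597800994947197
 shift in present axes [ 0.5339 -0.357   0.1377] in target axes [ 0.4446 -0.4637  0.1372]
[[ 0.337  0.91   0.243  0.239]
 [-0.941  0.326  0.085 -0.472]
 [-0.002 -0.258  0.966  0.374]
 [ 0.     0.     0.     1.   ]] 354.14594756231776 282.99106861414276 215.2245046785486
```

View pics/w1.png

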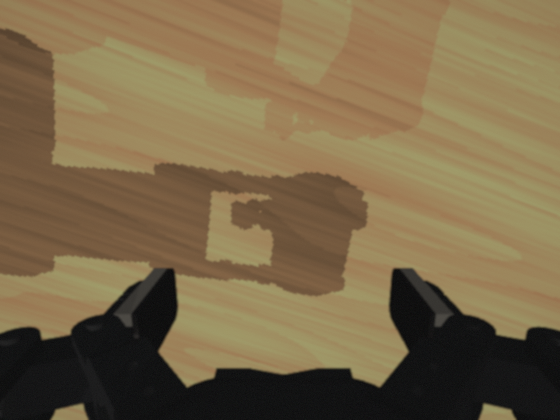

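Every move was refused because each row needs all the keys. The arm is still at the start, so the picture shows bare table with the fingers at (150,300) and (410,300). I'll resend the moves with complete rows.

>>> arm_command(targets=[{"wx": 0, "wy": 0, "wz": 0.1084, "x": 0, "y": 0, "z": 0, "claw": 0.085}, {"wx": 0, "wy": 0, "wz": 0.1084, "x": 0, "y": 0, "z": 0, "claw": 0.085}, {"wx": 0, "wy": 0, "wz": 0, "x": 0.0222, "y": -0.0232, "z": 0, "claw": 0.085}, {"wx": 0, "wy": 0, "wz": 0, "x": 0.0222, "y": -0.0232, "z": 0, "claw": 0.085}, {"wx": 0, "wy": 0, "wz": 0, "x": 0.0222, "y": -0.0232, "z": 0, "claw": 0.085}, {"wx": 0, "wy": 0, "wz": 0, "x": 0.0222, "y": -0.0232, "z": 0, "claw": 0.085}, {"wx": 0, "wy": 0, "wz": 0, "x": 0.0222, "y": -0.0232, "z": 0, "claw": 0.085}, {"wx": 0, "wy": 0, "wz": 0, "x": 0.0222, "y": -0.0232, "z": 0, "claw": 0.085}, {"wx": 0, "wy": 0, "wz": 0, "x": 0.0222, "y": -0.0232, "z": 0, "claw": 0.085}, {"wx": 0, "wy": 0, "wz": 0, "x": 0.0222, "y": -0.0232, "z": 0, "claw": 0.085}])

```text
t: 1.03
position: [0.3305, -0.2859, 0.4047]
eef_rot: [3.135, 0.201, 0.0]
contact_force: [0.0, -0.6, -0.3]
gripper_width: 0.0849
grasp_force: 0.0
```

>>> arm_command(targets=[{"wx": 0, "wy": 0, "wz": 0, "x": 0.0222, "y": -0.0232, "z": 0, "claw": 0.085}, {"wx": 0, "wy": 0, "wz": 0, "x": 0.0222, "y": -0.0232, "z": 0, "claw": 0.085}, {"wx": 0, "wy": 0, "wz": 0, "x": 0.0222, "y": -0.0232, "z": 0, "claw": 0.085}, {"wx": 0, "wy": 0, "wz": 0, "x": 0.0222, "y": -0.0232, "z": 0, "claw": 0.085}, {"wx": 0, "wy": 0, "wz": 0, "x": 0.0222, "y": -0.0232, "z": 0, "claw": 0.085}, {"wx": 0, "wy": 0, "wz": 0, "x": 0.0222, "y": -0.0232, "z": 0, "claw": 0.085}, {"wx": 0, "wy": 0, "wz": 0, "x": 0.0222, "y": -0.0232, "z": 0, "claw": 0.085}, {"wx": 0, "wy": 0, "wz": 0, "x": 0.0222, "y": -0.0232, "z": 0, "claw": 0.085}, {"wx": 0, "wy": 0, "wz": 0, "x": 0.0222, "y": -0.0232, "z": 0, "claw": 0.085}, {"wx": 0, "wy": 0, "wz": 0, "x": 0.0222, "y": -0.0232, "z": 0, "claw": 0.085}])

```text
t: 1.87
position: [0.5212, -0.0273, 0.4046]
eef_rot: [3.135, 0.201, -0.0]
contact_force: [0.2, -0.2, 1.0]
gripper_width: 0.085
grasp_force: 0.0
```

>>> arm_command(targets=[{"wx": 0, "wy": 0, "wz": 0, "x": 0.0222, "y": -0.0232, "z": 0, "claw": 0.085}, {"wx": 0, "wy": 0, "wz": 0, "x": 0.0222, "y": -0.0232, "z": 0, "claw": 0.085}, {"wx": 0, "wy": 0, "wz": 0, "x": 0, "y": 0, "z": 0.01, "claw": 0.085}, {"wx": 0, "wy": 0, "wz": 0, "x": 0, "y": 0, "z": 0, "claw": 0.085}])

```text
t: 2.2
position: [0.5586, 0.024, 0.3925]
eef_rot: [-3.135, -0.205, 0.006]
contact_force: [-0.8, -0.1, -0.2]
gripper_width: 0.085
grasp_force: 0.0
```

```bash
python3 go.py -.0476 0 .094; python3 -c "
from h import *
c=cap('wrist','w2');print(c['T'].round(3),c['fx'],c['cx'],c['cy'])"
```

```text
t 2.2 tip_loom -0.04614870421449499 0.0004516451233495063 0.21947688185423725 f [-0.8 -0.1 -0.2] w 0.08498011456674535 0.0
turn [-5.6000e-03 -9.0000e-04 -3.1388e+00] q6 1.3460950809146834
 shift in present axes [0.0009 0.0015 0.1255] in target axes [-0.0005 -0.0015  0.1255]
turn [-0.0006  0.0035  0.0028] q6 1.3460950809146834
 shift in present axes [0.0009 0.0015 0.1255] in target axes [0.0005 0.0015 0.1255]
[[ 0.129  0.957  0.259  0.624]
 [-0.992  0.125  0.033  0.033]
 [-0.001 -0.261  0.965  0.362]
 [ 0.     0.     0.     1.   ]] 354.14594756231776 282.99106861414276 215.2245046785486
```

View pics/w2.png

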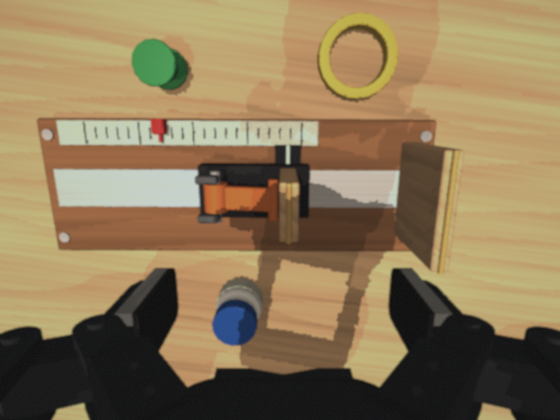

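The view is clear: the base spans (40–440, 118–250), the red clip is at (159,130) with its nose below, and the white index line on the black tab is at (288,155). The upright is at (289,205), the orange lever at (240,198) and the jar at (238,310).

```bash
cat > w.py <<'E'
from go import *
def meas(u0,u1):
    c=cap('wrist'); P=cloud(c); hsv=cv2.cvtColor(c['img'],cv2.COLOR_RGB2HSV).astype(int); H,S,V=[hsv[...,i] for i in range(3)]
    L=lambda p:np.array([(p[:2]-o)@ex,(p[:2]-o)@ey]).round(4)
    red=((H<6)|(H>174))&(S>150)&(V>90); red[:100]=0; red[170:]=0; red[:,:100]=0; red[:,260:]=0
    v,u=np.nonzero(red)
    for r in range(v.min(),v.max()+1): print('red',r,u[v==r].min(),u[v==r].max(),L(ray(c,u[v==r].mean(),r,.030)))
    g=V[140:170,u0:u1]*1.; 
    for r in range(144,170,3): print(r,V[r,u0:u1],)
    return c,P,L
if __name__=='__main__':
    c,P,L=meas(272,306)
    z=P[...,2]; b=((z>.018)&(z<.035)).astype(np.uint8); b[:110]=0; b[265:]=0
    n,l,s,_=cv2.connectedComponentsWithStats(b); k=1+s[1:,4].argmax()
    r=cv2.minAreaRect(P[l==k][:,:2].astype(np.float32)); print(r)
    print('line',[L(ray(c,u,155,.031)) for u in(286,288,290)], 'z clip',z[125:142:4,159],'tab',z[155,288])
    t=(z>.1)&(z<.125); t[:,380:]=0; q=P[t]; print('post',np.mean([L(x) for x in q],0), np.min([L(x) for x in q],0),np.max([L(x) for x in q],0))
E
python3 w.py
```

```text
red 119 150 162 [ 0.0689 -0.0651]
red 120 150 162 [ 0.069  -0.0642]
red 121 151 162 [ 0.0686 -0.0633]
red 122 151 162 [ 0.0687 -0.0624]
red 123 151 163 [ 0.0683 -0.0616]
red 124 151 163 [ 0.0684 -0.0607]
red 125 151 163 [ 0.0685 -0.0598]
red 126 151 163 [ 0.0685 -0.0589]
red 127 151 163 [ 0.0686 -0.058 ]
red 128 151 163 [ 0.0687 -0.0571]
red 129 151 163 [ 0.0688 -0.0563]
red 130 152 163 [ 0.0684 -0.0554]
red 131 152 163 [ 0.0685 -0.0545]
red 132 153 163 [ 0.0681 -0.0536]
red 133 157 161 [ 0.0673 -0.0527]
red 134 158 160 [ 0.0674 -0.0518]
red 135 159 160 [ 0.067  -0.0509]
red 136 159 160 [ 0.0671 -0.05  ]
red 137 159 160 [ 0.0671 -0.0491]
red 138 159 160 [ 0.0672 -0.0482]
red 139 159 160 [ 0.0673 -0.0473]
red 140 160 160 [ 0.0669 -0.0464]
144 [165 145 122 111 111 112 117 122 123 122 122 124 134 159 179 179 155 123
 112 111 112 117 121 122 123 124 117 106 113 146 170 176 177 177]
147 [124 102  67  41  36  39  39  36  38  38  39  54 106 164 199 197 160  97
  47  36  37  40  36  37  38  37  43  69 101 124 132 133 134 134]
150 [126 105  72  44  38  38  37  39  38  38  39  57 106 164 198 1
[... 514 characters left out ...]
  78  51  36  33  34  32  35  31  32  35  46  87 136 166 166 136  84
  41  32  33  32  33  33  33  33  42  61  83  95  99  99  99  99]
165 [30 30 31 31 32 30 33 31 32 32 32 30 32 31 32 31 34 32 32 33 32 32 31 31
 30 31 31 31 32 28 31 30 29 30]
168 [37 38 37 37 36 37 47 67 82 89 90 91 91 92 92 91 91 92 91 91 90 81 64 46
 38 36 37 35 37 38 39 37 35 37]
((0.5540423393249512, 0.0687088891863823), (0.13047388195991516, 0.36933350563049316), 7.095766544342041)
line [array([-0.0492, -0.0329]), array([-0.051 , -0.0329]), array([-0.0529, -0.0329])] z clip [0.03673796 0.03906311 0.03895915 0.0317379  0.03206355] tab 0.03212401002370435
post [-0.04899237 -0.00287355] [-0.056  -0.0231] [-0.0421  0.0209]
```

>>> arm_command(targets=[{"wx": 0, "wy": 0, "wz": 0, "x": 0, "y": 0.0024, "z": 0.03, "claw": 0.085}, {"wx": 0, "wy": 0, "wz": 0, "x": 0, "y": 0, "z": 0.03, "claw": 0.085}, {"wx": 0, "wy": 0, "wz": 0, "x": 0, "y": 0, "z": 0.03, "claw": 0.085}, {"wx": 0, "wy": 0, "wz": 0, "x": 0, "y": 0, "z": 0.02, "claw": 0.085}, {"wx": 0, "wy": 0, "wz": 0, "x": 0, "y": 0, "z": 0.016, "claw": 0.085}, {"wx": 0, "wy": 0, "wz": 0, "x": 0, "y": 0, "z": 0, "claw": 0.085}])

```text
t: 2.8
position: [0.5575, 0.0191, 0.2659]
eef_rot: [-3.135, -0.198, 0.01]
contact_force: [-0.4, 0.3, -0.1]
gripper_width: 0.0849
grasp_force: 0.0
```

```bash
python3 go.py -.0485 0 .092
```

```text
t 2.8 tip_loom -0.05089955549434953 0.0022506574280605437 0.09293767768371658 f [-0.4  0.3 -0.1] w 0.08488809120040251 0.0
turn [9.5000e-03 1.7000e-03 3.1396e+00] q6 1.3418661042922637
 shift in present axes [ 0.0023 -0.0024  0.0009] in target axes [-0.0023  0.0024  0.0009]
turn [-0.0011  0.0061 -0.0019] q6 1.3418661042922637
 shift in present axes [ 0.0023 -0.0024  0.0009] in target axes [ 0.0023 -0.0024  0.0009]
```

>>> arm_command(targets=[{"wx": -0.001, "wy": 0.006, "wz": -0.002, "x": 0.0023, "y": -0.0024, "z": 0.0, "claw": 0.085}, {"wx": 0, "wy": 0, "wz": 0, "x": 0, "y": 0, "z": 0, "claw": 0.03}, {"wx": 0, "wy": 0, "wz": 0, "x": 0, "y": 0, "z": 0, "claw": 0.005}, {"wx": 0, "wy": 0, "wz": 0, "x": 0, "y": 0, "z": 0, "claw": 0.005}, {"wx": 0, "wy": 0, "wz": 0, "x": 0, "y": 0, "z": 0, "claw": 0.005}, {"wx": 0, "wy": 0, "wz": 0, "x": 0, "y": 0, "z": 0, "claw": 0.005}, {"wx": 0, "wy": 0, "wz": 0, "x": 0, "y": 0, "z": 0, "claw": 0.005}, {"wx": 0, "wy": 0, "wz": 0, "x": 0, "y": 0, "z": 0, "claw": 0.005}, {"wx": 0, "wy": 0, "wz": 0, "x": 0, "y": 0, "z": 0, "claw": 0.005}, {"wx": 0, "wy": 0, "wz": 0, "x": 0, "y": 0, "z": 0, "claw": 0.005}])

```text
t: 3.63
position: [0.561, 0.023, 0.2693]
eef_rot: [3.134, 0.204, 0.011]
contact_force: [-1.8, -1.7, 5.1]
gripper_width: 0.0132
grasp_force: 59.4
```

```bash
python3 go.py -.0485 0 .092; python3 -c "
from h import *
c=cap('wrist','w3')"
```

```text
t 3.6333 tip_loom -0.04750279087437417 -0.0017304910392857168 0.09630666219276546 f [-1.8 -1.7  5.1] w 0.013163613433865925 59.381747245788574
turn [ 1.0600e-02  2.3000e-03 -3.1397e+00] q6 1.3452631626997638
 shift in present axes [-0.0018  0.001   0.0043] in target axes [ 0.0017 -0.001   0.0043]
turn [ 0.0015 -0.0068  0.0019] q6 1.3452631626997638
 shift in present axes [-0.0018  0.001   0.0043] in target axes [-0.0017  0.001   0.0043]
```

View pics/w3.png

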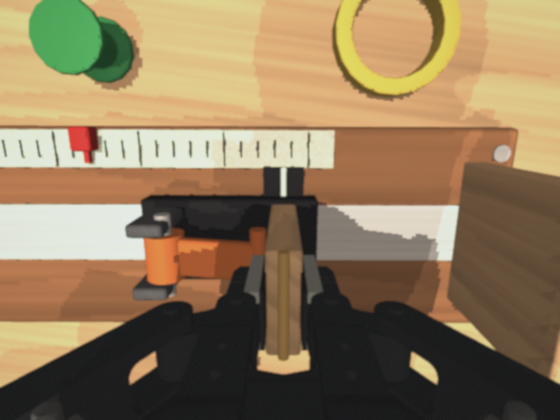

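The upright is gripped (13.2 mm opening, 59 N). The line at (285,182) and the clip nose at (88,157) are both visible, and the lever is still open. Sliding out now.

>>> arm_command(targets=[{"wx": 0, "wy": 0, "wz": 0, "x": 0, "y": -0.006, "z": 0, "claw": 0.005}, {"wx": 0, "wy": 0, "wz": 0, "x": 0, "y": -0.012, "z": 0, "claw": 0.005}, {"wx": 0, "wy": 0, "wz": 0, "x": 0, "y": -0.012, "z": 0, "claw": 0.005}, {"wx": 0, "wy": 0, "wz": 0, "x": 0, "y": -0.012, "z": 0, "claw": 0.005}, {"wx": 0, "wy": 0, "wz": 0, "x": 0, "y": -0.012, "z": 0, "claw": 0.005}, {"wx": 0, "wy": 0, "wz": 0, "x": 0, "y": -0.012, "z": 0, "claw": 0.005}, {"wx": 0, "wy": 0, "wz": 0, "x": 0, "y": -0.012, "z": 0, "claw": 0.005}, {"wx": 0, "wy": 0, "wz": 0, "x": 0, "y": -0.012, "z": 0, "claw": 0.005}, {"wx": 0, "wy": 0, "wz": 0, "x": 0, "y": -0.012, "z": 0, "claw": 0.005}, {"wx": 0, "wy": 0, "wz": 0, "x": 0, "y": -0.008, "z": 0, "claw": 0.005}])

```text
t: 4.52
position: [0.5469, 0.1322, 0.2693]
eef_rot: [3.133, 0.204, 0.012]
contact_force: [1.4, -7.0, 5.0]
gripper_width: 0.013
grasp_force: 59.4
```

>>> arm_command(targets=[{"wx": 0, "wy": 0, "wz": 0, "x": 0, "y": -0.003, "z": 0, "claw": 0.005}, {"wx": 0, "wy": 0, "wz": 0, "x": 0, "y": 0, "z": 0, "claw": 0.005}, {"wx": 0, "wy": 0, "wz": 0, "x": 0, "y": 0, "z": 0, "claw": 0.005}])

```text
t: 4.77
position: [0.5466, 0.135, 0.2693]
eef_rot: [3.134, 0.204, 0.012]
contact_force: [0.2, -3.5, 5.2]
gripper_width: 0.0128
grasp_force: 59.5
```

```bash
python3 go.py .0672 0 .092; python3 -c "
from h import *
c=cap('wrist','w4');cv2.imwrite('pics/w4.png',cv2.resize(c['img'][100:300,150:400,::-1],None,fx=3,fy=3))"
```

```text
t 4.7667 tip_loom 0.06547755634411954 -0.0017620276326499428 0.0963077156448442 f [ 0.2 -3.5  5.2] w 0.012811678007155282 59.45783615112305
turn [ 1.2100e-02  2.9000e-03 -3.1393e+00] q6 1.5481270315722917
 shift in present axes [-0.0018 -0.0017  0.0043] in target axes [0.0018 0.0017 0.0043]
turn [ 0.0019 -0.0077  0.0023] q6 1.5481270315722917
 shift in present axes [-0.0018 -0.0017  0.0043] in target axes [-0.0018 -0.0017  0.0043]
```

View pics/w4.png

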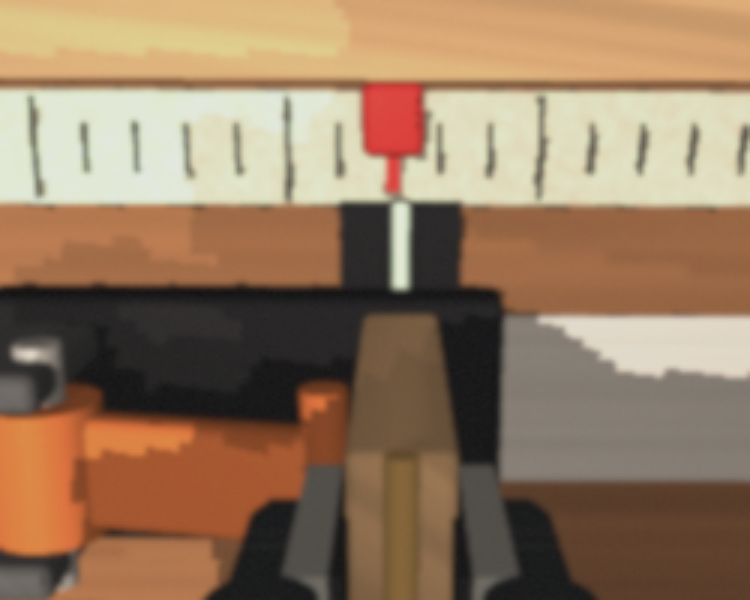

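The line is at about (401,245) and the nose at (393,180) in the crop, so the leg is a little short of the mark. I'll compute the gap.

```bash
cat > gap.py <<'E'
from go import *
def gap():
    c=cap('wrist'); hsv=cv2.cvtColor(c['img'],cv2.COLOR_RGB2HSV).astype(float); H,S,V=[hsv[...,i] for i in range(3)]
    X=lambda u,v,h:(ray(c,u,v,h)[:2]-o)@ex
    I=c['img'].astype(float); red=np.clip(I[...,0]-np.maximum(I[...,1],I[...,2])-60,0,None); red[:100]=0
    n,l,s,ce=cv2.connectedComponentsWithStats(((red>20)&(np.arange(560)<380)&(np.arange(420)[:,None]<260)&(np.arange(560)>100)).astype(np.uint8))
    cand=[i for i in range(1,n) if s[i,4]>60 and abs(s[i,2]-20)<12 and ((H[l==i]<5)|(H[l==i]>174)).mean()>.6]; k=cand[0]; x,y,w,h,_=s[k]; print('clip',s[k])
    ns=[]
    for r in range(y,y+h+2):
        m=l[r]==k
        if 2<=m.sum()<=8 and r>y+h/2: uu=np.arange(x-2,x+w+3); ns.append((r,X((uu*red[r,uu]).sum()/red[r,uu].sum(),r,.030)))
    ls=[]
    u0=int(x+w/2)
    for r in range(y+h+6,y+h+28,3):
        uu=np.arange(u0-14,u0+18); g=np.clip(V[r,uu]-110,0,None)*(S[r,uu]<70)
        if g.sum()>100: ls.append((r,round(X((uu*g).sum()/g.sum(),r,.031),4)))
    print('nose',[(a,round(b,4)) for a,b in ns]); print('line',ls)
    print('gap mm (nose-line)',1e3*(np.median([b for a,b in ns])-np.median([b for a,b in ls])))
gap()
E
python3 gap.py
```

```text
clip [271 127  20  37 512]
nose [(152, np.float64(0.0669)), (153, np.float64(0.0669)), (154, np.float64(0.0669)), (155, np.float64(0.0669)), (156, np.float64(0.0669)), (157, np.float64(0.0669)), (158, np.float64(0.067)), (159, np.float64(0.067)), (160, np.float64(0.067)), (161, np.float64(0.067)), (162, np.float64(0.067)), (163, np.float64(0.067))]
line [(170, np.float64(0.0654)), (173, np.float64(0.0654)), (176, np.float64(0.0655)), (179, np.float64(0.0655)), (182, np.float64(0.0655)), (185, np.float64(0.0655)), (188, np.float64(0.0655)), (191, np.float64(0.0655))]
gap mm (nose-line) 1.4544004481551187
```

>>> arm_command(targets=[{"wx": 0, "wy": 0, "wz": 0, "x": 0, "y": -0.0015, "z": 0, "claw": 0.005}, {"wx": 0, "wy": 0, "wz": 0, "x": 0, "y": 0, "z": 0, "claw": 0.005}, {"wx": 0, "wy": 0, "wz": 0, "x": 0, "y": 0, "z": 0.002, "claw": 0.005}, {"wx": 0, "wy": 0, "wz": 0, "x": 0, "y": 0, "z": 0.002, "claw": 0.005}, {"wx": 0, "wy": 0, "wz": 0, "x": 0, "y": 0, "z": 0.002, "claw": 0.005}])

```text
t: 5.28
position: [0.5463, 0.136, 0.269]
eef_rot: [3.133, 0.204, 0.017]
contact_force: [-21.5, -8.5, 66.6]
gripper_width: 0.013
grasp_force: 67.9
```

```bash
python3 go.py .067 0 .058;python3 gap.py
```

```text
t 5.2833 tip_loom 0.06649544553069375 -0.0015621365395221852 0.09597805825287198 f [-21.5  -8.5  66.6] w 0.013004093619459743 67.85612940788269
turn [ 0.0165  0.0044 -3.1394] q6 1.5508673029817377
 shift in present axes [-0.002  -0.0006  0.038 ] in target axes [0.0016 0.0005 0.038 ]
turn [ 0.0028 -0.0105  0.0022] q6 1.5508673029817377
 shift in present axes [-0.002  -0.0006  0.038 ] in target axes [-0.0016 -0.0005  0.038 ]
clip [272 128  21  37 521]
nose [(152, np.float64(0.0667)), (153, np.float64(0.067)), (154, np.float64(0.067)), (155, np.float64(0.0669)), (156, np.float64(0.0669)), (157, np.float64(0.0669)), (158, np.float64(0.067)), (159, np.float64(0.067)), (160, np.float64(0.067)), (161, np.float64(0.067)), (162, np.float64(0.067)), (163, np.float64(0.067)), (164, np.float64(0.0671))]
line [(171, np.float64(0.0664)), (174, np.float64(0.0664)), (177, np.float64(0.0664)), (180, np.float64(0.0664)), (183, np.float64(0.0664)), (186, np.float64(0.0664)), (189, np.float64(0.0664)), (192, np.float64(0.0664))]
gap mm (nose-line) 0.5591231717146788
```

>>> arm_command(targets=[{"wx": 0, "wy": 0, "wz": 0, "x": 0, "y": 0, "z": 0, "claw": 0.0125}, {"wx": 0, "wy": 0, "wz": 0, "x": 0, "y": 0, "z": 0, "claw": 0.0125}])

```text
t: 5.5
position: [0.5461, 0.136, 0.2691]
eef_rot: [3.133, 0.204, 0.018]
contact_force: [-16.0, -7.1, 48.7]
gripper_width: 0.0131
grasp_force: 65.5
```

>>> arm_command(targets=[{"wx": 0, "wy": 0, "wz": 0, "x": 0, "y": 0, "z": 0, "claw": 0.0132}, {"wx": 0, "wy": 0, "wz": 0, "x": 0, "y": 0, "z": 0, "claw": 0.0132}])

```text
t: 5.67
position: [0.5461, 0.136, 0.269]
eef_rot: [3.133, 0.204, 0.018]
contact_force: [-15.5, -7.6, 48.4]
gripper_width: 0.0133
grasp_force: 38.5
```

>>> arm_command(targets=[{"wx": 0, "wy": 0, "wz": 0, "x": 0, "y": 0, "z": 0, "claw": 0.0134}, {"wx": 0, "wy": 0, "wz": 0, "x": 0, "y": 0, "z": 0, "claw": 0.0134}])

```text
t: 5.83
position: [0.5464, 0.136, 0.2684]
eef_rot: [3.133, 0.204, 0.019]
contact_force: [-13.4, -6.4, 42.2]
gripper_width: 0.0132
grasp_force: 30.3
```

>>> arm_command(targets=[{"wx": 0, "wy": 0, "wz": 0, "x": 0, "y": 0, "z": 0, "claw": 0.0136}, {"wx": 0, "wy": 0, "wz": 0, "x": 0, "y": 0, "z": 0, "claw": 0.0136}])

```text
t: 6.0
position: [0.5469, 0.136, 0.2671]
eef_rot: [3.133, 0.204, 0.02]
contact_force: [-5.8, -5.6, 27.9]
gripper_width: 0.0136
grasp_force: 20.9
```

>>> arm_command(targets=[{"wx": 0, "wy": 0, "wz": 0, "x": 0, "y": -0.0005, "z": 0.002, "claw": 0.0136}, {"wx": 0, "wy": 0, "wz": 0, "x": 0, "y": 0, "z": 0.002, "claw": 0.0136}, {"wx": 0, "wy": 0, "wz": 0, "x": 0, "y": 0, "z": 0.002, "claw": 0.0136}, {"wx": 0, "wy": 0, "wz": 0, "x": 0, "y": 0, "z": 0.002, "claw": 0.0136}, {"wx": 0, "wy": 0, "wz": 0, "x": 0, "y": 0, "z": 0.002, "claw": 0.0136}])

```text
t: 6.42
position: [0.5483, 0.1365, 0.2584]
eef_rot: [3.133, 0.204, 0.029]
contact_force: [-3.1, -6.3, 36.9]
gripper_width: 0.0136
grasp_force: 27.5
```

```bash
python3 go.py .067 0 .058;python3 gap.py
```

```text
t 6.4167 tip_loom 0.06675289719596746 -0.003637581168095557 0.08541302061435313 f [-3.1 -6.3 36.9] w 0.013593440835888114 27.497037649154663
turn [ 0.0284  0.0044 -3.1397] q6 1.5517709145853515
 shift in present axes [-0.0041 -0.0003  0.0273] in target axes [0.0036 0.0002 0.0274]
turn [ 0.0028 -0.0181  0.0018] q6 1.5517709145853515
 shift in present axes [-0.0041 -0.0003  0.0273] in target axes [-0.0036 -0.0002  0.0274]
clip [272 135  21  39 571]
nose [(161, np.float64(0.0669)), (162, np.float64(0.0669)), (163, np.float64(0.0669)), (164, np.float64(0.0669)), (165, np.float64(0.067)), (166, np.float64(0.067)), (167, np.float64(0.067)), (168, np.float64(0.067)), (169, np.float64(0.067)), (170, np.float64(0.067)), (171, np.float64(0.067)), (172, np.float64(0.067)), (173, np.float64(0.0669))]
line [(180, np.float64(0.0666)), (183, np.float64(0.0666)), (186, np.float64(0.0666)), (189, np.float64(0.0667)), (192, np.float64(0.0667)), (195, np.float64(0.0667)), (198, np.float64(0.0667)), (201, np.float64(0.0667))]
gap mm (nose-line) 0.3002687575117402
```

>>> arm_command(targets=[{"wx": 0, "wy": -0.004, "wz": 0, "x": -0.0005, "y": -0.0003, "z": 0.002, "claw": 0.0136}, {"wx": 0, "wy": -0.004, "wz": 0, "x": -0.0005, "y": 0, "z": 0.002, "claw": 0.0136}, {"wx": 0, "wy": -0.004, "wz": 0, "x": -0.0005, "y": 0, "z": 0.002, "claw": 0.0136}, {"wx": 0, "wy": -0.004, "wz": 0, "x": -0.0005, "y": 0, "z": 0.002, "claw": 0.0136}, {"wx": 0, "wy": -0.004, "wz": 0, "x": -0.0005, "y": 0, "z": 0.002, "claw": 0.0136}, {"wx": 0, "wy": -0.004, "wz": 0, "x": -0.0005, "y": 0, "z": 0.002, "claw": 0.0136}])

```text
t: 6.97
position: [0.5487, 0.1368, 0.25]
eef_rot: [3.133, 0.203, 0.014]
contact_force: [7.0, -3.4, 47.8]
gripper_width: 0.0136
grasp_force: 33.5
```

```bash
python3 go.py .067 0 .058;python3 gap.py
```

```text
t 6.9667 tip_loom 0.06693165865828653 -0.004097989351882892 0.07699075435269312 f [ 7.  -3.4 47.8] w 0.01364039601126532 33.52249067276716
turn [ 0.0138  0.0042 -3.1403] q6 1.5526915224195381
 shift in present axes [-0.0043 -0.0001  0.019 ] in target axes [0.0041 0.0001 0.019 ]
turn [ 0.0027 -0.0088  0.0013] q6 1.5526915224195381
 shift in present axes [-0.0043 -0.0001  0.019 ] in target axes [-0.0041 -0.0001  0.019 ]
clip [272 133  22  40 637]
nose [(160, np.float64(0.0669)), (161, np.float64(0.0669)), (162, np.float64(0.0669)), (163, np.float64(0.0669)), (164, np.float64(0.0669)), (165, np.float64(0.0669)), (166, np.float64(0.0669)), (167, np.float64(0.067)), (168, np.float64(0.067)), (169, np.float64(0.067)), (170, np.float64(0.0671)), (171, np.float64(0.067)), (172, np.float64(0.067))]
line [(179, np.float64(0.0668)), (182, np.float64(0.0668)), (185, np.float64(0.0668)), (188, np.float64(0.0668)), (191, np.float64(0.0668)), (194, np.float64(0.0668)), (197, np.float64(0.0668)), (200, np.float64(0.0668))]
gap mm (nose-line) 0.14310454078100832
```

>>> arm_command(targets=[{"wx": 0, "wy": 0, "wz": 0, "x": -0.0005, "y": 0, "z": 0.002, "claw": 0.0138}, {"wx": 0, "wy": 0, "wz": 0, "x": -0.0005, "y": 0, "z": 0.002, "claw": 0.0138}, {"wx": 0, "wy": 0, "wz": 0, "x": -0.0005, "y": 0, "z": 0.002, "claw": 0.0138}, {"wx": 0, "wy": 0, "wz": 0, "x": -0.0005, "y": 0, "z": 0.002, "claw": 0.0138}, {"wx": 0, "wy": 0, "wz": 0, "x": -0.0005, "y": 0, "z": 0.002, "claw": 0.0138}, {"wx": 0, "wy": 0, "wz": 0, "x": 0, "y": 0, "z": 0.002, "claw": 0.0138}])

```text
t: 7.52
position: [0.5441, 0.1362, 0.2337]
eef_rot: [3.132, 0.203, -0.002]
contact_force: [5.3, -3.8, 23.7]
gripper_width: 0.0138
grasp_force: 17.0
```

```bash
python3 go.py .067 0 .058;python3 gap.py|grep gap
```

```text
t 7.5167 tip_loom 0.06691518332596806 0.0006055858380865216 0.06074090538739413 f [ 5.3 -3.8 23.7] w 0.013844982067305297 17.04502332955599
turn [-2.7000e-03  4.1000e-03 -3.1401e+00] q6 1.552591931938171
 shift in present axes [ 0.0006 -0.0001  0.0027] in target axes [-0.0006  0.0001  0.0027]
turn [0.0026 0.0017 0.0014] q6 1.552591931938171
 shift in present axes [ 0.0006 -0.0001  0.0027] in target axes [ 0.0006 -0.0001  0.0027]
gap mm (nose-line) 0.20795881790228177
```

>>> arm_command(targets=[{"wx": 0, "wy": 0, "wz": 0, "x": 0, "y": -0.0002, "z": 0.001, "claw": 0.0138}, {"wx": 0, "wy": 0, "wz": 0, "x": 0, "y": 0, "z": 0.001, "claw": 0.0138}])

```text
t: 7.73
position: [0.5438, 0.1362, 0.2316]
eef_rot: [3.132, 0.203, -0.004]
contact_force: [5.2, -5.1, 25.3]
gripper_width: 0.0139
grasp_force: 17.8
```

>>> arm_command(targets=[{"wx": 0, "wy": 0, "wz": 0, "x": 0, "y": 0, "z": 0.001, "claw": 0.0138}, {"wx": 0, "wy": 0, "wz": 0, "x": 0, "y": 0, "z": 0.001, "claw": 0.0138}])

```text
t: 7.9
position: [0.5438, 0.1362, 0.2305]
eef_rot: [3.132, 0.203, -0.004]
contact_force: [0.8, -6.2, 38.8]
gripper_width: 0.0142
grasp_force: 23.9
```

>>> arm_command(targets=[{"wx": 0, "wy": 0, "wz": 0, "x": 0, "y": 0, "z": 0.001, "claw": 0.0138}, {"wx": 0, "wy": 0, "wz": 0, "x": 0, "y": 0, "z": 0, "claw": 0.0138}])

```text
t: 8.07
position: [0.5437, 0.1363, 0.2301]
eef_rot: [3.132, 0.203, -0.003]
contact_force: [0.6, -6.6, 37.7]
gripper_width: 0.0138
grasp_force: 25.3
```

```bash
python3 go.py .067 0 .058;python3 gap.py|grep gap; python3 -c "
from h import *
c=cap('wrist');d=cap('side')
a=cv2.resize(c['img'][120:360,120:420],None,fx=1.6,fy=1.6);b=cv2.resize(d['img'][160:310,230:350],(307,384),interpolation=2)
cv2.imwrite('pics/w5.png',np.hstack([a,b])[...,::-1])"
```

```text
t 8.0667 tip_loom 0.06708119732745083 0.0009280057856534377 0.05713378187760074 f [ 0.6 -6.6 37.7] w 0.0137805108131607 25.313928912801202
turn [-3.1000e-03  4.0000e-03 -3.1402e+00] q6 1.5529231315659169
 shift in present axes [ 0.0009  0.0001 -0.0009] in target axes [-0.0009 -0.0001 -0.0009]
turn [0.0025 0.002  0.0014] q6 1.5529231315659169
 shift in present axes [ 0.0009  0.0001 -0.0009] in target axes [ 0.0009  0.0001 -0.0009]
gap mm (nose-line) -0.12305848924631935
```

View pics/w5.png

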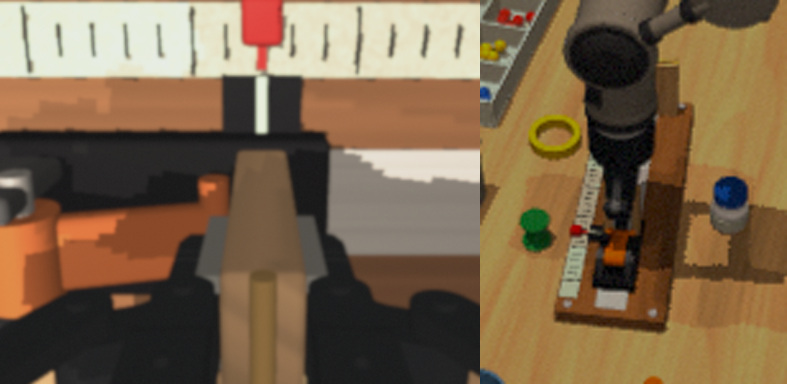

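The line at (262,105) is directly under the nose at (262,60), so the leg is on the mark. The lever's tip bar shows at (215,185). I'll check its height from the depth map.

```bash
python3 -c "
from go import *
c=cap('wrist');P=cloud(c)
I=c['img'].astype(int); m=(I[...,0]>I[...,2]*2.5)&(I[...,0]>120)
for v in range(230,252,2): print(v,[(int(1e3*P[v,u,2]),int(1e3*((P[v,u,:2]-o)@ex-.067)),int(1e3*((P[v,u,:2]-o)@ey))) for u in range(246,264,3)])
for u in range(165,262,8): print(u,[(round(1e3*P[v,u,2],1)) for v in (255,262,270)],int(1e3*((P[262,u,:2]-o)@ex-.067)))
"
```

```text
230 [(43, 17, -15), (51, 15, -18), (51, 13, -18), (52, 12, -18), (51, 11, -18), (42, 10, -15)]
232 [(54, 16, -18), (53, 14, -17), (55, 13, -18), (54, 12, -18), (52, 10, -17), (54, 9, -18)]
234 [(57, 15, -18), (56, 14, -18), (56, 13, -17), (56, 11, -18), (56, 10, -18), (55, 9, -17)]
236 [(56, 15, -17), (57, 14, -17), (57, 13, -17), (57, 11, -17), (57, 10, -17), (56, 9, -17)]
238 [(56, 15, -16), (57, 14, -16), (58, 13, -16), (57, 11, -16), (56, 10, -16), (55, 9, -15)]
240 [(57, 15, -15), (57, 14, -15), (58, 13, -16), (57, 11, -15), (57, 10, -15), (54, 9, -14)]
242 [(56, 15, -14), (58, 14, -14), (58, 13, -15), (58, 11, -15), (58, 10, -15), (55, 9, -14)]
244 [(57, 15, -13), (58, 14, -14), (58, 13, -14), (58, 11, -14), (57, 10, -13), (56, 9, -13)]
246 [(56, 15, -12), (57, 14, -13), (57, 13, -13), (58, 11, -13), (57, 10, -12), (57, 9, -12)]
248 [(56, 15, -11), (58, 14, -12), (58, 13, -12), (57, 12, -11), (56, 10, -11), (55, 9, -11)]
250 [(55, 16, -10), (56, 14, -10), (58, 13, -11), (57, 12, -11), (57, 10, -11), (55, 9, -10)]
165 [np.float64(63.0), np.float64(66.7), np.float64(66.4)] 47
173 [np.float64(63.8), np.float64(66.8), np.float64(65.8)] 44
181 [np.float64(63.2), np.float64(64.4), np.float64(65.7)] 42
189 [np.float64(62.6), np.float64(64.7), np.float64(64.2)] 38
197 [np.float64(61.7), np.float64(62.5), np.float64(63.7)] 35
205 [np.float64(61.3), np.float64(62.3), np.float64(62.5)] 32
213 [np.float64(60.4), np.float64(60.4), np.float64(61.4)] 29
221 [np.float64(60.9), np.float64(61.8), np.float64(60.0)] 26
229 [np.float64(59.5), np.float64(59.6), np.float64(61.2)] 23
237 [np.float64(57.6), np.float64(58.8), np.float64(68.1)] 19
245 [np.float64(58.2), np.float64(58.9), np.float64(67.2)] 16
253 [np.float64(61.5), np.float64(68.1), np.float64(76.2)] 12
261 [np.float64(61.6), np.float64(96.0), np.float64(104.8)] 7
```

The bar's upper side is at 58 mm, so the lever is closed. I'll press slightly more, firm up the grip, then check the mark.

>>> arm_command(targets=[{"wx": 0, "wy": 0, "wz": 0, "x": 0, "y": 0, "z": 0.0015, "claw": 0.0138}, {"wx": 0, "wy": 0, "wz": 0, "x": 0, "y": 0, "z": 0, "claw": 0.0138}, {"wx": 0, "wy": 0, "wz": 0, "x": 0, "y": 0, "z": 0, "claw": 0.0128}, {"wx": 0, "wy": 0, "wz": 0, "x": 0, "y": 0, "z": 0, "claw": 0.0128}, {"wx": 0, "wy": 0, "wz": 0, "x": 0, "y": 0, "z": 0, "claw": 0.0128}, {"wx": 0, "wy": 0, "wz": 0, "x": 0, "y": 0, "z": 0, "claw": 0.0128}])

```text
t: 8.77
position: [0.5438, 0.1364, 0.2295]
eef_rot: [3.133, 0.203, -0.001]
contact_force: [-1.3, -5.1, 43.1]
gripper_width: 0.0134
grasp_force: 50.4
```

```bash
python3 go.py .067 0 .058;python3 gap.py|grep gap; python3 gap.py|grep gap
```

```text
t 8.7667 tip_loom 0.06715720799327254 0.0008737113380593056 0.056534260269244574 f [-1.3 -5.1 43.1] w 0.01338677925841369 50.41967332013883
turn [-1.6000e-03  3.7000e-03 -3.1402e+00] q6 1.5529396552965287
 shift in present axes [ 0.0009  0.0002 -0.0015] in target axes [-0.0009 -0.0002 -0.0015]
turn [0.0024 0.001  0.0013] q6 1.5529396552965287
 shift in present axes [ 0.0009  0.0002 -0.0015] in target axes [ 0.0009  0.0002 -0.0015]
gap mm (nose-line) -0.20335181035946448
gap mm (nose-line) -0.20559020485078072
```

On the mark to 0.2 mm, lever closed, upright gripped.

```bash
python3 -c "
from bench import arm
print(arm.hand_in())"
```

```text
the job is handed in; nothing more can be done
None
```

The job is handed in: the hand still grips the upright (about 50 N), the leg is on the mark within about 0.2 mm, and the cam lever is closed (upper side 58 mm above the table); no verdict was returned.

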